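Set and lock the stop of a phone-screen press

TASK

On the grey phone-screen press, turn the black stop knob so that its white pointer line points at the green tab. Then swing the lever of the red lock ring beneath it clockwise all the way to its end stop, so the setting is locked with the pointer still at the tab, and let go. Leave the other knob on the grey fan box, the orange mug and the amber jar as they are.

Things in the scene. Friction and masses are not known exactly. Their poses are not given: they have to be found in the camera images.
- stop_knob_grip (a point): Black stop knob on the press, vertical axis. Skirt 68 mm across, top 53 mm above the table; on it an upright bar grip 44 long x 14 thick, 53 to 97 mm above the table. White line = pointer. Point: on the axis, 82 mm above the table; x runs along the bar to the pointer end, z up. Friction 0.06 N m, stays where left; needs 30 to 85 degrees clockwise from above, stops lie well beyond.
- tab: Green tab fixed on the press deck, 24 x 10 x 12 mm, its middle 60 mm from the knob's axis, its top 42 mm above the table. Origin: on the knob's axis at deck height (30 mm above the table); x points from the axis to the tab, z up. The setting is right when the knob's x has the same heading as this x.
- lever_post (a point): Steel post, 16 mm diameter, upright at the end of the red ring's lever; top 86 mm above the table. Point: on the post's axis, 70 mm above the table, 82 mm from the ring's axis (= the knob's axis); x points outwards along the lever, z up. Lever arm 14 mm wide, its top 40 mm above the table; ring 88 mm across, top 42 mm. Nothing else stands in the post's arc.
- lock_ring (a joint): Turn of the red lock ring under the knob, rad: grows clockwise from above; loose near 0 (starts at 0 to 0.25), hard end stop (tight) at 1.2. Friction 0.12 N m (about 1.5 N at the post), stays where left. It neither drags nor brakes the knob.
- press: Fixed grey press base, slab 200 x 360 mm, deck 30 mm above the table; origin under the knob's axis at table height. Along its +y, 140 to 240 mm from the knob, a black phone lies under a clamp bar whose top is 73 mm above the table.
- fan_pointer (a point): Pointer end (28 mm off the axis) of the bystander knob: same look as the stop knob, top 100 mm above the table, but on a separate grey box 100 x 100 x 45 mm with no lock ring and no tab. Not to be turned.
- mug: Orange mug, 80 mm across, 85 mm high, about 0.3 kg, loose; origin at the centre of its underside. A bystander.
- jar: Amber jar with white cap, 60 mm across, 55 mm high, about 0.15 kg, loose; origin at the centre of its underside. A bystander.

How it is judged:
By the outcome, as a careful person would: the job done as asked, in the order asked, and still so for the second after the job is handed in, with the robot touching nothing.
It also fails if it takes over 48 s, if anything falls off the work surface, if the arm or the gripper's body presses on something with over 40 N, if the wrist force passes 120 N, or if a joint passes its speed limit or range.

ROBOT

A 6-joint arm with a two-finger parallel gripper is mounted at the origin on the work surface. World frame = base frame: x ahead of the robot, y to its left, z up, the work surface at z = 0. Lengths are in mm, angles in degrees, forces in N, time in s.
With the tool pointing down it reaches from about 350 to 800 mm from the base axis. Payload 7.3 kg.
Tool frame: the origin (TCP) lies midway between the tips of the shut fingers; the grasp point (between the pads) lies ctrl.grasp_offset behind it (ctrl.grasp_offset is the distance from the TCP to the grasp point, in mm); x points along the fingers, y is the direction in which the jaws open and shut, and the axes are right-handed (so a half turn about x gives the same grasp; the last joint's range is limited). The gripper opens to 85 mm and grips with 20 to 120 N. Pads are 22 mm wide; open, the fingers measure 114 mm over their backs; the gripper's body (76 mm by 85 mm) begins 54 mm behind the grasp point. The pads swing forward as they close: fully open they stand 13 mm farther back than shut.
Start: joints at [67.323, 19.595, 87.324, -0, 73.075, -8.365], TCP at [129.769, 508.728, 231.322] pointing down, gripper open.
Joint ranges: [-145.02, 145.02], [-44.19, 115.74], [2.07, 154.8], [-57.11, 237.11], [16.16, 152.29], [-177.93, 177.93]. Speed limits (degrees/s): [147.25, 147.25, 180, 180, 180, 180].

INTERFACE

Orientations are given as [roll, pitch, yaw] about the fixed x, y, z axes, in that order (R = Rz(yaw) Ry(pitch) Rx(roll)).
In Python, from workcell import ctrl gives the robot as it stands.
- The arm moves only by the shell command python3 -m jog 'ROWS' [FORCE]. ROWS is JSON, a list of rows, each a list of 3 entries, a list of its own where there are three numbers: the closure, from -1 (fully open) to 1 (shut), then the shift along the tool's x, y, z in cm, then the turn, a rotation vector about the tool's x, y, z in rad. A call has 1 to 10 rows; each row is the pose to reach, as a shift and turn from the pose commanded when the call began, along the tool's axes at that moment; what a row does not reach only later rows make up. A row lasts 1/10 s, in which the tool goes at most 50 mm and 8.59 degrees, less where a joint would pass 70% of its speed; a pose out of reach is approached as far as the arm can. A call with a gripper value outside its range is refused whole. The fingers move at their own pace and stop on an object; FORCE is the grip in N (left out, the last holds). Time passes only in rows, so rows that repeat a pose let the fingers close. It gives the time, the measured TCP pose, the force and the opening at its end, in the units of the state.
- ctrl.read_state(): the state, without advancing time (a new reading comes with each control period).
- ctrl.capture(name): name is "scene" or "top" or "wrist"; returns a dict with "color" (384x512x3 uint8, blue, green, red), "fovy" (degrees; the focal length in pixels is half the picture's height over the tangent of half this angle, whatever the lens; pixels are square), "cx", "cy" (the principal point, pixels), "view" (4x4, takes a point from world to camera coordinates). Camera axes: x right, y down, z forward; pixel columns grow to the right and rows downward; lengths in mm; the calibration is good to about 2 mm. A picture is of the moment at which its call begins. There is no depth.
- ctrl.sign_off(): hands the job in, once; it reports no verdict.
Trained networks look in a picture, given as the dict that the camera call returned (one of the last four; its "shot" number tells which), for a name from the list of things; names that differ only in an ending like _2 or _b are one class to them, and where a whole thing is asked for, a point or a joint stands for the part that bears it (a point fixed in the world has none). Each returns a list of dicts, best first, with "score" (0 to 1); they miss things now and then, are a little off and sometimes report something else, mostly with a low value. They report only what shows in the picture. A call takes as long as a camera call.
- ctrl.trace(picture, target): "mask" (384x512 bool, what is visible of it) and "rect" ([left, top, right, bottom] in pixels, round what is visible of it).
- ctrl.place_of(picture, target): "pixel" ([column, row] in pixels: a listed point, or the origin of a listed thing).
The state is a dict: "t": time; "q": joint angles; "joint_vel": joint speeds; "effort": joint torques, N m; "position": TCP position; "eef_rot": TCP orientation; "force": force on the tool from outside, world axes, zero at the start; "torque": the same for the moment, N m; "finger_gap": finger opening in mm.
Only numpy, scipy, OpenCV 4.12 (cv2) and the standard library are available. Lean on these libraries where they do the work, as an engineer would, in place of code of your own. Each camera call takes 0.05 s, during which the arm holds its last target.

## Working session

There is one attempt and no reset: what is moved stays moved. The work goes in short steps, Python scripts to look and compute and a shell command to move; the robot and the scene stay as the last step left them, time stands still between calls to the robot, and variables do not carry over. Pictures are saved under pics/ and viewed, and the job is handed in when it is done.

```bash
ls; mkdir -p pics
python3 - <<'E'
from workcell import ctrl
import cv2
print(ctrl.read_state(), ctrl.grasp_offset)
for n in("scene","top","wrist"):
    p=ctrl.capture(n); cv2.imwrite(f"pics/{n}0.png",p["color"]); print(n,p["fovy"],p["cx"],p["cy"],p["view"].round(3).tolist() if hasattr(p["view"],'round') else p["view"])
    for t in ("stop_knob_grip","tab","lever_post","press","fan_pointer","mug","jar"):
        print(t,[(round(d["score"],2),[round(float(v),1) for v in d["pixel"]]) for d in ctrl.place_of(p,t)][:3])
E
```

```text
pics
{'t': 0.0, 'q': array([ 6.73221892e+01,  1.96348597e+01,  8.73748047e+01,  4.82474590e-04,
        7.30742054e+01, -8.36679768e+00]), 'joint_vel': array([ 0.0273508 , -0.08261162, -0.04277499, -0.0211529 , -0.02875058,
        0.01949455]), 'effort': array([-5.06866945e-04, -4.33670104e+01, -2.46012282e+01, -1.94283034e-04,
        7.52087042e-03, -3.40295242e-05]), 'position': array([129.61515365, 508.35804816, 230.65501155]), 'eef_rot': array([ -98.68197944,   89.91612892, -112.99313338]), 'force': array([-0.34928482, -0.49633573, -1.01929544]), 'torque': array([-0.01530766,  0.00139046, -0.04482538]), 'finger_gap': 85.5759563913888} 18.700000000000003
scene 49.737991304084275 257.4970172654535 184.8294879086216 [[0.68, 0.733, 0.013, -382.762], [0.464, -0.417, -0.781, -187.245], [-0.567, 0.538, -0.624, 1536.663], [0.0, 0.0, 0.0, 1.0]]
stop_knob_grip [(0.88, [264.8, 186.8])]
tab []
lever_post [(0.92, [291.2, 183.4])]
press [(0.69, [265.6, 211.9])]
fan_pointer [(0.91, [94.7, 240.6]), (0.19, [347.5, 150.8])]
mug [(0.56, [352.6, 150.7])]
jar [(0.96, [153.4, 312.1]), (0.7, [96.9, 242.6])]
top 52.42526585269818 254.85394848156264 195.02831935685148 [[0.02, -1.0, 0.009, 1.83], [-0.987, -0.021, -0.157, 555.689], [0.157, -0.005, -0.988, 1173.066], [0.0, 0.0, 0.0, 1.0]]
stop_knob_grip [(0.78, [254.0, 186.9])]
tab []
lever_post [(0.57, [229.7, 177.2])]
press [(0.82, [257.2, 189.2])]
fan_pointer [(0.73, [398.5, 242.0])]
mug [(0.77, [119.0, 194.1])]
jar [(0.57, [383.6, 169.5])]
wrist 67.18849836202764 251.58412350106474 192.3864994680381 [[0.248, 0.969, 0.001, -525.327], [0.931, -0.238, 0.275, -34.855], [0.267, -0.067, -0.961, 377.872], [0.0, 0.0, 0.0, 1.0]]
stop_knob_grip []
tab []
lever_post []
press []
fan_pointer []
mug []
jar []
```

View pics/scene0.png

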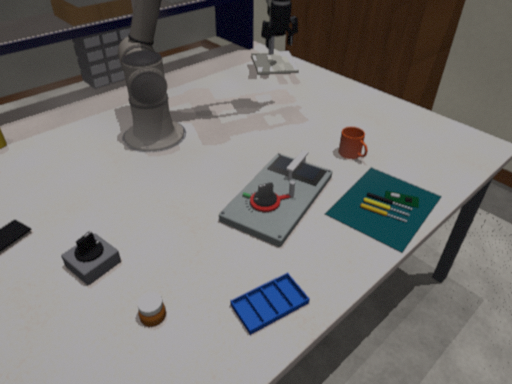

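View pics/top0.png

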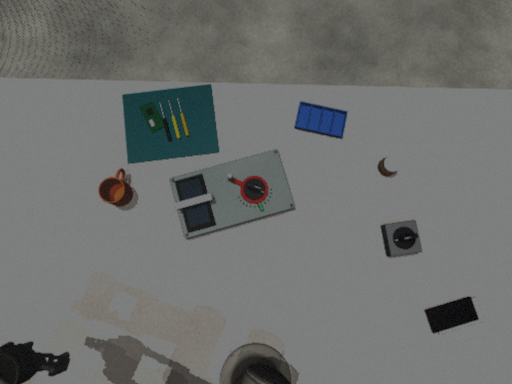

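View pics/wrist0.png

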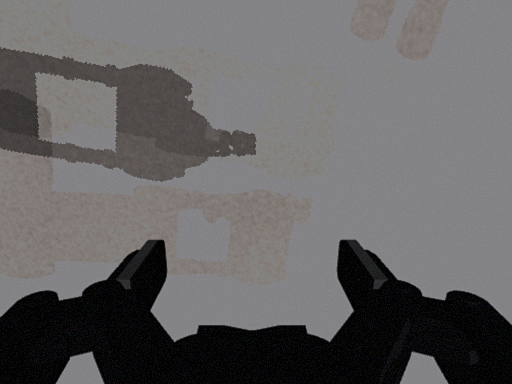

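Run:
```python
import cv2
a=cv2.imread("pics/top0.png")[130:240,180:320]
cv2.imwrite("pics/top0c.png",cv2.resize(a,None,fx=5,fy=5,interpolation=cv2.INTER_CUBIC))
a=cv2.imread("pics/scene0.png")[130:250,190:340]
cv2.imwrite("pics/scene0c.png",cv2.resize(a,None,fx=5,fy=5,interpolation=cv2.INTER_CUBIC))
```

```text
(no output)
```

View pics/top0c.png

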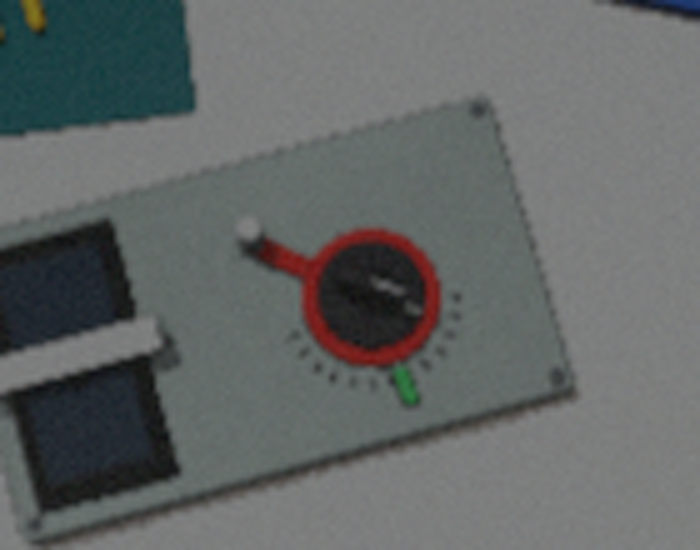

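View pics/scene0c.png

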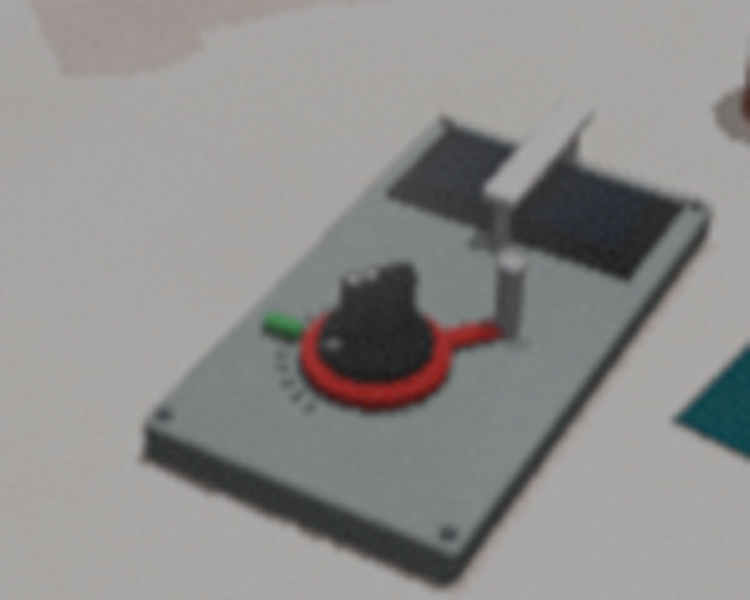

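The scene picture shows the press with knob at about (265,187) and post at (291,183). In the top picture the knob is at about (254,187), the post at (230,177), and the tab just below the knob near (261,207). The pointer is at about 4 o'clock and the tab at about 5:30, so the knob needs a clockwise turn. I'll triangulate these next.

```bash
cat > h.py <<'E'
import numpy as np, cv2
from workcell import ctrl
def ray(p,px):
    f=p["color"].shape[0]/2/np.tan(np.radians(p["fovy"]/2))
    V=np.array(p["view"]);R,t=V[:3,:3],V[:3,3]
    d=R.T@np.array([(px[0]-p["cx"])/f,(px[1]-p["cy"])/f,1.0]);return -R.T@t,d
def atz(p,px,z):
    o,d=ray(p,px);return o+d*(z-o[2])/d[2]
def proj(p,X):
    f=p["color"].shape[0]/2/np.tan(np.radians(p["fovy"]/2))
    V=np.array(p["view"]);c=V[:3,:3]@np.array(X)+V[:3,3];return [p["cx"]+f*c[0]/c[2],p["cy"]+f*c[1]/c[2]]
def red(p):
    h=cv2.cvtColor(p["color"],cv2.COLOR_BGR2HSV)
    return (((h[...,0]<8)|(h[...,0]>172))&(h[...,1]>150)&(h[...,2]>60))
def green(p):
    h=cv2.cvtColor(p["color"],cv2.COLOR_BGR2HSV)
    return ((h[...,0]>50)&(h[...,0]<75)&(h[...,1]>120)&(h[...,2]>50))
def best(p,t):
    r=ctrl.place_of(p,t); return (r[0]["pixel"],r[0]["score"]) if r else (None,0)
E
python3 - <<'E'
from h import *
np.set_printoptions(precision=1,suppress=True)
for n in("top","scene"):
    p=ctrl.capture(n)
    for t,z in (("stop_knob_grip",82),("lever_post",70),("press",0),("tab",30),("fan_pointer",100),("mug",0),("jar",0)):
        px,s=best(p,t)
        if px is not None: print(n,t,round(s,2),atz(p,px,z)[:2])
    m=red(p).astype(np.uint8); nc,l,st,c=cv2.connectedComponentsWithStats(m)
    for i in range(1,nc):
        if st[i,4]>15: print("red",st[i],c[i],atz(p,c[i],42)[:2])
    m=green(p).astype(np.uint8); nc,l,st,c=cv2.connectedComponentsWithStats(m)
    for i in range(1,nc):
        if st[i,4]>8: print("green",st[i],c[i],atz(p,c[i],42)[:2])
E
```

```text
top stop_knob_grip 0.92 [575.2  22.2]
top lever_post 0.54 [600.5  91.3]
top press 0.57 [579.2   6.3]
top fan_pointer 0.55 [ 414.1 -408.9]
top mug 0.93 [558.2 446.8]
top jar 0.6 [ 657.7 -406.8]
red [233 176  35  27 246] [251.2 188.9] [575.1  25.3]
red [109 183  14  19  98] [113.8 190.4] [560.8 454.1]
green [140 102  23  30 195] [152.8 117. ] [803.  347.3]
green [259 204   4   7  19] [260.6 206.7] [519.3  -5.3]
scene stop_knob_grip 0.79 [569.5  20. ]
scene lever_post 0.64 [598.9  94.4]
scene press 0.61 [586.   12.2]
scene fan_pointer 0.61 [ 467.9 -430.4]
scene mug 0.8 [550.4 454.6]
scene jar 0.81 [ 658.5 -406. ]
red [343 128  20  10  73] [352.8 132.4] [521.6 503.5]
red [342 134  21  24 273] [351.9 146.4] [575.4 427.3]
red [251 195  39  17 204] [267.7 204. ] [597.1   6.8]
green [386 192  32  14 145] [402.2 199.4] [843.4 310.2]
```

```bash
cat >> h.py <<'E'
from scipy.spatial.transform import Rotation as Ro
def cur():
    s=ctrl.read_state(); return np.array(s["position"]),Ro.from_euler("xyz",s["eef_rot"],degrees=True),s
def down(h):
    """tool x down, tool y (jaw dir) heading h deg"""
    a=np.radians(h);x=np.array([0,0,-1.]);y=np.array([np.cos(a),np.sin(a),0]);return Ro.from_matrix(np.c_[x,y,np.cross(x,y)])
def goto(P,h):
    p,R,s=cur(); best_=None
    T=down(h)
    print("from",p.round(1),"jaw heading",np.degrees(np.arctan2(*R.as_matrix()[[1,0],1])).round(2),"t",round(s["t"],2),"q6",s["q"][5].round(1),"gap",s["finger_gap"].round(1),"F",np.round(s["force"],1))
    print("shift cm",(R.inv().apply(np.array(P)-p)/10).round(2),"turn rad",(R.inv()*T).as_rotvec().round(3))
E
python3 - <<'E'
from h import *
p,R,s=cur(); M=R.as_matrix();print(M.round(3))
w=ctrl.capture("wrist");V=np.array(w["view"]);c=-V[:3,:3].T@V[:3,3]
print("cam in tool",M.T@(c-p),"cam axes in tool\n",(M.T@V[:3,:3].T).round(3))
for h in (-20,-40,70,-110,-21):
    goto([570,18,240],h)
E
```

```text
[[ 0.     0.247  0.969]
 [ 0.     0.969 -0.247]
 [-1.     0.    -0.   ]]
cam in tool [-1.41948691e+02  6.48263113e-02 -7.01641248e+01] cam axes in tool
 [[-0.001 -0.275  0.961]
 [ 1.    -0.001  0.001]
 [ 0.001  0.961  0.275]]Traceback (most recent call last):
  File "<stdin>", line 6, in <module>
  File "h.py", line 29, in goto
    print("from",p.round(1),"jaw heading",np.degrees(np.arctan2(*R.as_matrix()[[1,0],1])).round(2),"t",round(s["t"],2),"q6",s["q"][5].round(1),"gap",s["finger_gap"].round(1),"F",np.round(s["force"],1))
                                                                                                                                                     ^^^^^^^^^^^^^^^^^^^^^
AttributeError: 'float' object has no attribute 'round'
```

```bash
sed -i 's/s\["finger_gap"\].round(1)/round(float(s["finger_gap"]),1)/' h.py
python3 - <<'E'
from h import *
goto([581,41,235],-20)
E
```

```text
from [129.8 508.7 231.3] jaw heading 75.69 t 2.05 q6 -8.4 gap 85.6 F [-0.1 -0.9 -0. ]
shift cm [ -0.37 -34.16  55.29] turn rad [ 1.67 -0.   -0.  ]
```

```bash
python3 -m jog '[[-0.2,[-0.4,-3.4,5.5],[0.14,0,0]],[-0.2,[-0.4,-6.8,11],[0.28,0,0]],[-0.2,[-0.4,-10,16.5],[0.42,0,0]],[-0.2,[-0.4,-14,22],[0.56,0,0]],[-0.2,[-0.4,-17,27.6],[0.7,0,0]],[-0.2,[-0.4,-20,33],[0.84,0,0]],[-0.2,[-0.4,-24,38.7],[0.98,0,0]],[-0.2,[-0.4,-27,44],[1.12,0,0]],[-0.2,[-0.4,-30.6,49.8],[1.26,0,0]],[-0.2,[-0.4,-34.2,55.3],[1.4,0,0]]]' 60
python3 - <<'E'
from h import *
goto([581,41,235],-20)
E
```

```text
t: 3.05
position: [478.5, 147.7, 235.5]
eef_rot: [123.4, 90.0, 28.5]
force: [0.7, 0.5, -0.2]
finger_gap: 51.3
from [478.5 147.7 235.5] jaw heading -4.87 t 3.05 q6 13.2 gap 51.3 F [ 0.7  0.5 -0.2]
shift cm [ 0.06 11.12  9.76] turn rad [ 0.264 -0.    -0.001]
```

```bash
python3 -m jog '[[-0.2,[0,3.7,3.3],[0.09,0,0]],[-0.2,[0,7.4,6.6],[0.18,0,0]],[-0.2,[0,11.1,9.8],[0.264,0,0]],[-0.2,[0,11.1,9.8],[0.264,0,0]],[-0.2,[0,11.1,9.8],[0.264,0,0]],[-0.2,[0,11.1,9.8],[0.264,0,0]]]'
python3 - <<'E'
from h import *
goto([581,41,235],-20)
p=ctrl.capture("wrist"); cv2.imwrite("pics/w1.png",p["color"])
p0=p;np.save("w1.npy",p,allow_pickle=True)
for t in ("stop_knob_grip","tab","lever_post","press"):
    print(t,best(p,t))
E
```

```text
t: 3.65
position: [579.6, 43.7, 235.2]
eef_rot: [-102.4, 90.0, 148.0]
force: [0.1, -0.1, -0.1]
finger_gap: 51.1
from [579.6  43.7 235.2] jaw heading -19.6 t 3.65 q6 16.3 gap 51.1 F [ 0.1 -0.1 -0.1]
shift cm [0.02 0.22 0.2 ] turn rad [ 0.007 -0.     0.001]
stop_knob_grip ([261.0, 201.9], 0.67)
tab (None, 0)
lever_post ([262.2, 125.0], 0.75)
press ([256.0, 185.2], 0.59)
```

View pics/w1.png

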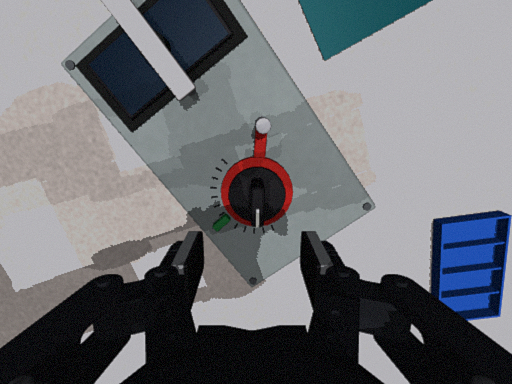

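The wrist view shows the knob at about (258,195) with its pointer straight down to (257,227). The tab is at (221,222), the post top at (263,125), and the ring around the knob. Next I'll measure the angles.

```bash
cat > meas.py <<'E'
from h import *
def meas(p,ax=None,save=None):
    """ring centre, tab heading, pointer heading, post heading from a picture"""
    out={}
    m=red(p).astype(np.uint8); nc,l,st,c=cv2.connectedComponentsWithStats(m)
    h=cv2.cvtColor(p["color"],cv2.COLOR_BGR2HSV)
    g=green(p)
    im=p["color"].copy(); im[m>0]=(0,0,255); im[g]=(0,255,0)
    return m,g,im
E
python3 - <<'E'
from meas import *
np.set_printoptions(precision=1,suppress=True)
p=np.load("w1.npy",allow_pickle=True).item()
im=p["color"]; h=cv2.cvtColor(im,cv2.COLOR_BGR2HSV)
for px in ((232,190),(225,222),(221,222),(262,150),(258,222),(258,215),(258,205),(258,197),(250,195)): print(px,im[px[1],px[0]],h[px[1],px[0]])
m=red(p); ys,xs=np.nonzero(m); print(len(xs),xs.min(),xs.max(),ys.min(),ys.max())
c=im[100:250,190:330]; cv2.imwrite("pics/w1c.png",cv2.convertScaleAbs(cv2.resize(c,None,fx=4,fy=4,interpolation=cv2.INTER_CUBIC),alpha=1.6))
E
```

```text
(232, 190) [31 27 25] [110  49  31]
(225, 222) [34 71 16] [ 70 198  71]
(221, 222) [39 75 26] [ 68 167  75]
(262, 150) [ 27  28 165] [  0 213 165]
(258, 222) [148 153 152] [ 36   8 153]
(258, 215) [149 153 155] [ 20  10 155]
(258, 205) [30 24 25] [125  51  30]
(258, 197) [33 30 28] [108  39  33]
(250, 195) [20 17 18] [130  38  20]
1631 221 292 131 225
```

View pics/w1c.png

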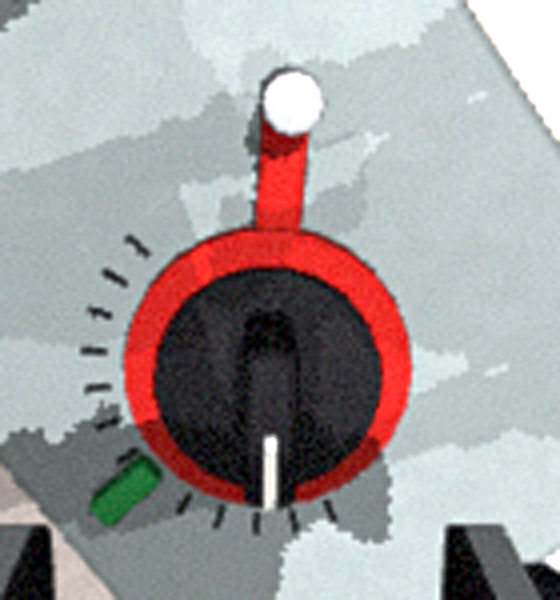

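```bash
cat > meas.py <<'E'
from h import *
from scipy.optimize import least_squares
def planez(p,pts,z): return np.array([atz(p,q,z)[:2] for q in pts])
def hd(v): return float(np.degrees(np.arctan2(v[1],v[0])))
def ringfit(p,box=None):
    h=cv2.cvtColor(p["color"],cv2.COLOR_BGR2HSV)
    m=(((h[...,0]<10)|(h[...,0]>170))&(h[...,1]>150)&(h[...,2]>40)).astype(np.uint8)
    if box is not None:
        k=np.zeros_like(m);k[box[1]:box[3],box[0]:box[2]]=1;m&=k
    nc,l,st,c=cv2.connectedComponentsWithStats(m); i=1+np.argmax(st[1:,4]); m=(l==i).astype(np.uint8)
    cs,_=cv2.findContours(m,cv2.RETR_EXTERNAL,cv2.CHAIN_APPROX_NONE); pts=max(cs,key=len)[:,0].astype(float)
    W=planez(p,pts,42)
    c0=W.mean(0)
    f=lambda v:np.hypot(*(W-v[:2]).T)-v[2]
    r=least_squares(f,[*c0,44],loss="soft_l1",f_scale=0.7)
    # arm part: points beyond r+8
    ys,xs=np.nonzero(m); A=planez(p,np.c_[xs,ys].astype(float),41); d=A-r.x[:2]; rr=np.hypot(*d.T); arm=A[(rr>49)]
    return r.x,arm,m
def tabfit(p,c):
    h=cv2.cvtColor(p["color"],cv2.COLOR_BGR2HSV)
    m=(h[...,0]>50)&(h[...,0]<80)&(h[...,1]>110)&(h[...,2]>30)
    ys,xs=np.nonzero(m); W=planez(p,np.c_[xs,ys].astype(float),42); d=np.hypot(*(W-c).T); W=W[(d<85)&(d>40)]
    return W
def linefit(p,c):
    h=cv2.cvtColor(p["color"],cv2.COLOR_BGR2HSV)
    m=(h[...,1]<60)&(h[...,2]>100)
    ys,xs=np.nonzero(m); W=planez(p,np.c_[xs,ys].astype(float),97); d=np.hypot(*(W-c).T); return W[d<24]
def report(p,box=None):
    x,arm,m=ringfit(p,box); c=x[:2]
    T=tabfit(p,c); L=linefit(p,c)
    print("ring c",c.round(1),"r",x[2].round(1),"n",m.sum())
    if len(arm): print("arm heading",round(hd(np.median(arm,0)-c),1),len(arm))
    if len(T): print("tab",T.mean(0).round(1),"dist",np.hypot(*(T.mean(0)-c)).round(1),"heading",round(hd(T.mean(0)-c),1),len(T))
    if len(L)>3:
        u=np.linalg.svd(L-L.mean(0))[2][0]; u*=np.sign(u@(L.mean(0)-c)); 
        print("pointer centre",L.mean(0).round(1),"r",np.hypot(*(L.mean(0)-c)).round(1),"heading by centre",round(hd(L.mean(0)-c),1),"by line",round(hd(u),1),len(L))
    return c
E
python3 - <<'E'
from meas import *
np.set_printoptions(precision=1,suppress=True)
p=np.load("w1.npy",allow_pickle=True).item()
report(p)
# post
print(atz(p,[263,124.7],86), atz(p,best(ctrl.capture("wrist"),"lever_post")[0],70))
t=ctrl.capture("top"); cv2.imwrite("pics/t1.png",t["color"]);
E
```

```text
ring c [576.4  19.3] r 41.6 n 1674
arm heading 66.8 202
tab [521.5  -3.9] dist 59.6 heading -157.1 154
pointer centre [571.7   6.6] r 13.5 heading by centre -110.3 by line -109.6 56
[608.4  92.7  86. ] [607.   90.7  70. ]
```

The pointer heading is about -110° and the tab about -157.1°, so the turn is about 47° clockwise. The axis is near (576,19.5). I'll go down over the bar.

Run:
```python
from h import *
goto([576,19.5,110],-19.9)
```

```text
from [580.1  43.5 235.6] jaw heading -19.61 t 4.05 q6 16.3 gap 51.3 F [-0.2 -0.3 -0.2]
shift cm [12.56  0.42  2.4 ] turn rad [ 0.005 -0.    -0.   ]
```

```bash
python3 -m jog '[[-0.2,[3.0,0.2,1.2],[0.005,0,0]],[-0.2,[7,0.4,2.4],[0.005,0,0]],[-0.2,[10,0.4,2.4],[0.005,0,0]],[-0.2,[12.6,0.4,2.4],[0.005,0,0]],[-0.2,[12.6,0.4,2.4],[0.005,0,0]],[-0.2,[12.6,0.4,2.4],[0.005,0,0]]]'
python3 - <<'E'
from meas import *
goto([576,19.5,60],-19.9)
p=ctrl.capture("wrist"); cv2.imwrite("pics/w2.png",p["color"])
report(p)
t=ctrl.capture("top"); c=t["color"][130:240,180:320]; cv2.imwrite("pics/t2.png",cv2.resize(c,None,fx=5,fy=5))
E
```

```text
t: 4.65
position: [576.2, 19.1, 109.8]
eef_rot: [146.7, 90.0, 36.8]
force: [0.1, -0.0, -0.0]
finger_gap: 51.0
from [576.2  19.1 109.8] jaw heading -19.93 t 4.65 q6 14.2 gap 51.0 F [ 0.1 -0.  -0. ]
shift cm [ 4.98 -0.03 -0.03] turn rad [-0.001 -0.    -0.   ]
ring c [576.7  19.1] r 41.8 n 4080
arm heading 66.7 626
tab [530.4  -1.2] dist 50.5 heading -156.3 122
pointer centre [572.5   6. ] r 13.8 heading by centre -107.7 by line -105.3 145
```

View pics/w2.png

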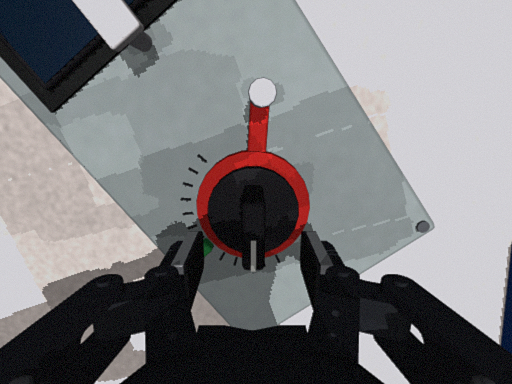

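The ring centre measures (576.7,19.1) again, and the bar at column 253 is midway between the pads and parallel to them. I'll go down 50 mm and close.

```bash
python3 -m jog '[[-0.2,[2.5,0,0],[0,0,0]],[-0.2,[4.0,0,0],[0,0,0]],[-0.2,[5.0,0,0],[0,0,0]],[-0.2,[5.0,0,0],[0,0,0]],[0.3,[5.0,0,0],[0,0,0]],[1,[5.0,0,0],[0,0,0]],[1,[5.0,0,0],[0,0,0]],[1,[5.0,0,0],[0,0,0]],[1,[5.0,0,0],[0,0,0]],[1,[5.0,0,0],[0,0,0]]]' 40
python3 - <<'E'
from meas import *
goto([576.5,19.2,60],-67.1)
p=ctrl.capture("wrist"); cv2.imwrite("pics/w3.png",p["color"])
E
```

```text
t: 5.75
position: [576.8, 19.0, 60.4]
eef_rot: [105.7, 89.9, -4.2]
force: [0.9, 0.6, 6.0]
finger_gap: 13.3
from [576.8  19.   60.4] jaw heading -19.94 t 5.75 q6 14.2 gap 13.3 F [0.9 0.6 6. ]
shift cm [ 0.04 -0.04 -0.01] turn rad [ 0.823 -0.002 -0.002]
```

View pics/w3.png

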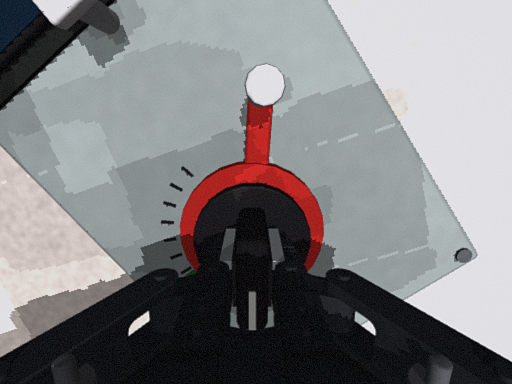

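The pads hold the bar (gap 13.3 mm) and the side force is small. I'll turn clockwise by 0.823 rad.

```bash
python3 -m jog '[[1,[0,0,0],[0.12,0,0]],[1,[0,0,0],[0.24,0,0]],[1,[0,0,0],[0.36,0,0]],[1,[0,0,0],[0.48,0,0]],[1,[0,0,0],[0.6,0,0]],[1,[0,0,0],[0.72,0,0]],[1,[0,0,0],[0.823,0,0]],[1,[0,0,0],[0.823,0,0]],[1,[0,0,0],[0.823,0,0]]]'
python3 - <<'E'
from meas import *
goto([576.5,19.2,110],-67.1)
p=ctrl.capture("wrist"); cv2.imwrite("pics/w4.png",p["color"])
E
```

```text
t: 6.7
position: [578.4, 17.6, 60.5]
eef_rot: [137.5, 89.6, -19.6]
force: [6.1, -5.6, 1.4]
finger_gap: 13.3
from [578.4  17.6  60.5] jaw heading -67.12 t 6.7 q6 61.4 gap 13.3 F [ 6.1 -5.6  1.4]
shift cm [-4.95 -0.2   0.09] turn rad [-0.    -0.005 -0.004]
```

View pics/w4.png

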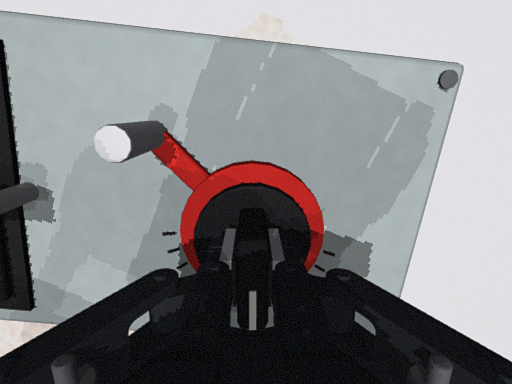

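```bash
python3 -m jog '[[0.3,[0,0,0],[0.823,0,0]],[-0.1,[0,0,0],[0,0,0]],[-0.1,[0,0,0],[0,0,0]]]'
python3 - <<'E'
from meas import *
goto([570,30,210],-67.1)
E
```

```text
t: 7.05
position: [575.7, 19.1, 59.2]
eef_rot: [-44.0, 90.0, 159.1]
force: [0.3, -0.3, -0.2]
finger_gap: 46.7
from [575.7  19.1  59.2] jaw heading -66.97 t 7.05 q6 61.2 gap 46.7 F [ 0.3 -0.3 -0.2]
shift cm [-15.08  -1.23   0.1 ] turn rad [0.002 0.    0.   ]
```

I made a mistake in the first row of that release call. It carried a stray turn (up to about 8.6° more, then back) while the fingers were opening, so the knob may have moved. I'll lift and check.

```bash
python3 -m jog '[[-0.1,[-4,0,0],[0,0,0]],[-0.1,[-8,0,0],[0,0,0]],[-0.1,[-12,-1.2,0],[0,0,0]],[-0.1,[-15,-1.2,0],[0,0,0]],[-0.1,[-15,-1.2,0],[0,0,0]],[-0.1,[-15,-1.2,0],[0,0,0]]]'
python3 - <<'E'
from meas import *
p=ctrl.capture("wrist"); cv2.imwrite("pics/w5.png",p["color"])
c=p["color"][100:300,130:380]; cv2.imwrite("pics/w5c.png",cv2.convertScaleAbs(cv2.resize(c,None,fx=3,fy=3,interpolation=cv2.INTER_CUBIC),alpha=1.5))
goto([576,19,60],-67)
report(p)
E
```

```text
t: 7.65
position: [571.2, 30.2, 209.6]
eef_rot: [157.7, 89.9, 0.5]
force: [0.0, -1.1, 0.3]
finger_gap: 46.8
from [570.7  30.2 208.4] jaw heading -67.17 t 7.7 q6 62.5 gap 46.8 F [-0.1 -0.2 -0.8]
shift cm [14.84  1.25 -0.08] turn rad [-0.003  0.001  0.001]
ring c [576.2  17.8] r 42.9 n 2110
arm heading 66.3 301
tab [522.2  -4.8] dist 58.5 heading -157.3 169
pointer centre [565.7  12.4] r 11.8 heading by centre -153.3 by line -157.4 80
```

View pics/w5c.png

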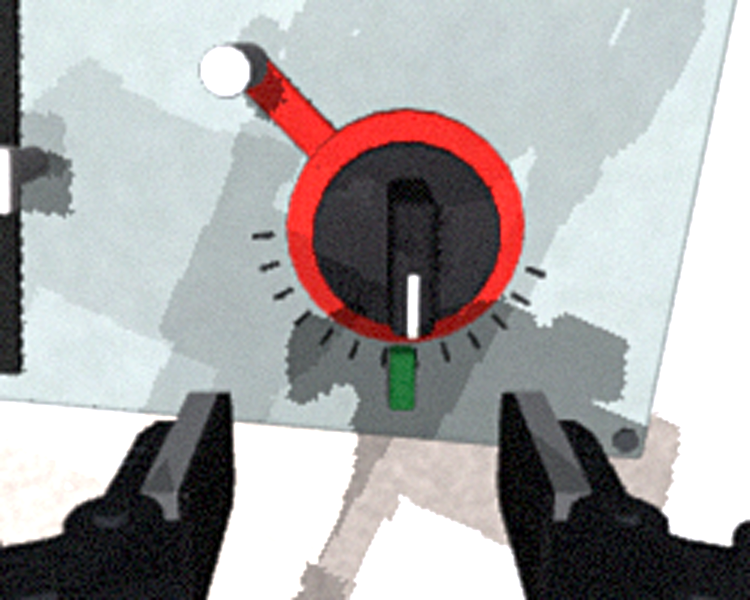

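The pointer and tab look parallel. The line fit gives -157.4° and the tab -157.3°. I'll check from a second viewpoint, with the camera straight above the knob, before locking.

Run:
```python
from meas import *
goto([512,-8,205],-67.2)
```

```text
from [570.7  30.2 208.4] jaw heading -67.17 t 7.7 q6 62.5 gap 46.8 F [-0.1 -0.2 -0.8]
shift cm [0.35 1.24 6.89] turn rad [0.    0.001 0.001]
```

```bash
python3 -m jog '[[-0.1,[0,0.6,3.5],[0,0,0]],[-0.1,[0,1.2,6.9],[0,0,0]],[-0.1,[0,1.2,6.9],[0,0,0]],[-0.1,[0,1.2,6.9],[0,0,0]]]'
python3 - <<'E'
from meas import *
p=ctrl.capture("wrist"); cv2.imwrite("pics/w6.png",p["color"])
c=p["color"][20:200,150:370]; cv2.imwrite("pics/w6c.png",cv2.convertScaleAbs(cv2.resize(c,None,fx=3.5,fy=3.3,interpolation=cv2.INTER_CUBIC),alpha=1.5))
goto([609,94,200],-23.5)
c=report(p)
# tab direction by min-area rect in the plane; pointer rect
T=tabfit(p,c); u=np.linalg.svd(T-T.mean(0))[2][0]; print("tab long axis",round(hd(u),1),round(hd(-u),1))
E
```

```text
t: 8.1
position: [511.7, -8.0, 208.2]
eef_rot: [-41.0, 89.9, 161.8]
force: [0.3, 0.2, 0.1]
finger_gap: 47.2
from [512.4  -7.8 208.4] jaw heading -67.16 t 8.15 q6 57.7 gap 46.8 F [ 0.4 -0.7  0.6]
shift cm [  0.84  -5.63 -12.85] turn rad [-0.762  0.     0.001]
ring c [576.   17.4] r 43.0 n 2617
arm heading 66.6 367
tab [521.4  -5.7] dist 59.3 heading -157.1 185
pointer centre [564.9  12.2] r 12.2 heading by centre -155.1 by line -157.3 103
tab long axis -158.1 21.9
```

View pics/w6c.png

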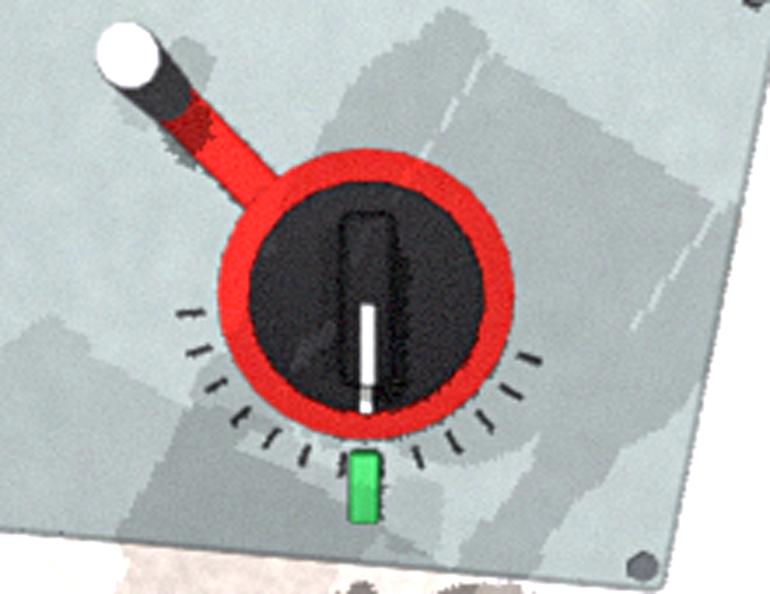

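From above, the pointer is at column 367 and the tab at column 365, both vertical in the picture. The line fit gives -157.3° and the tab -157.1°, so the setting is good. Next is the lever: I'll cage the post with the jaws along the tangent.

```bash
python3 -m jog '[[0.3,[0,-1.4,-3.2],[-0.13,0,0]],[0.3,[0,-2.8,-6.4],[-0.26,0,0]],[0.3,[0,-4.2,-9.6],[-0.39,0,0]],[0.3,[0,-5.6,-12.8],[-0.52,0,0]],[0.3,[0,-5.6,-12.8],[-0.65,0,0]],[0.3,[0,-5.6,-12.8],[-0.762,0,0]],[0.3,[0,-5.6,-12.8],[-0.762,0,0]],[0.3,[0,-5.6,-12.8],[-0.762,0,0]]]'
python3 - <<'E'
from meas import *
p=ctrl.capture("wrist"); cv2.imwrite("pics/w7.png",p["color"])
goto([609,94,120],-23.5)
print(best(p,"lever_post"))
E
```

```text
t: 8.95
position: [608.7, 94.1, 208.6]
eef_rot: [-81.5, 90.0, 164.9]
force: [-0.2, -0.4, 0.4]
finger_gap: 29.8
from [608.6  93.9 208.8] jaw heading -23.59 t 9.0 q6 25.2 gap 29.8 F [-0.4 -0.3 -0.6]
shift cm [ 8.88  0.03 -0.03] turn rad [-0.002  0.     0.001]
([253.3, 185.1], 0.84)
```

View pics/w7.png

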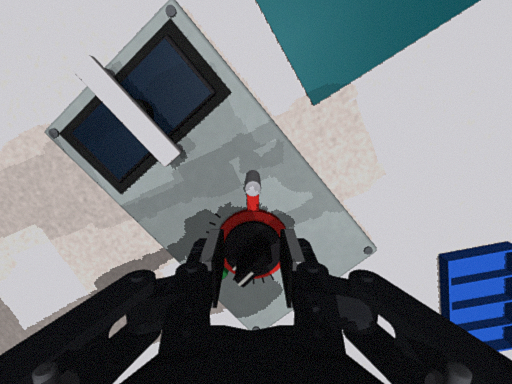

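The post is at (253,186), on the jaws' centre plane. I'll work out its position and plan the arc rows.

Run:
```python
from meas import *
np.set_printoptions(precision=2,suppress=True)
p=ctrl.capture("wrist"); print(atz(p,[253.3,185.1],70), atz(p,best(p,"lever_post")[0],70))
A=np.array([576.2,18.3]); 
# arc in tool frame starting at heading 66.5 over the post with jaw=heading-90
h0=66.5; R0=down(h0-90)
P=lambda h:np.array([A[0]+82*np.cos(np.radians(h)),A[1]+82*np.sin(np.radians(h)),55])
print("start",P(h0))
for d in range(0,85,5):
    print(d,"shift",R0.inv().apply(P(h0-d)-P(h0))/10,"turn",np.radians(d).round(3))
goto(P(h0),h0-90)
```

```text
[608.56  90.64  70.  ] [605.83  91.16  70.  ]
start [608.9  93.5  55. ]
0 shift [0. 0. 0.] turn 0.0
5 shift [0.   0.71 0.03] turn 0.087
10 shift [0.   1.42 0.12] turn 0.175
15 shift [0.   2.12 0.28] turn 0.262
20 shift [0.   2.8  0.49] turn 0.349
25 shift [0.   3.47 0.77] turn 0.436
30 shift [0.  4.1 1.1] turn 0.524
35 shift [0.   4.7  1.48] turn 0.611
40 shift [0.   5.27 1.92] turn 0.698
45 shift [0.  5.8 2.4] turn 0.785
50 shift [0.   6.28 2.93] turn 0.873
55 shift [0.   6.72 3.5 ] turn 0.96
60 shift [0.  7.1 4.1] turn 1.047
65 shift [0.   7.43 4.73] turn 1.134
70 shift [0.   7.71 5.4 ] turn 1.222
75 shift [0.   7.92 6.08] turn 1.309
80 shift [0.   8.08 6.78] turn 1.396
from [608.5  93.5 209.3] jaw heading -23.53 t 9.15 q6 25.1 gap 29.8 F [-1.5  1.1 -0. ]
shift cm [15.43  0.04 -0.01] turn rad [-0. -0.  0.]
```

```bash
python3 -m jog '[[0.3,[4,0,0],[0,0,0]],[0.3,[8,0,0],[0,0,0]],[0.3,[10.5,0,0],[0,0,0]],[0.3,[10.8,0,0],[0,0,0]]]'
python3 - <<'E'
from meas import *
p=ctrl.capture("wrist"); cv2.imwrite("pics/w8.png",p["color"])
goto([608.7,93,55],-23.5)
E
```

```text
t: 9.55
position: [606.2, 93.4, 97.9]
eef_rot: [-65.7, 89.6, -179.2]
force: [-0.6, -0.3, -0.6]
finger_gap: 29.9
from [607.5  93.4  99.7] jaw heading -23.49 t 9.6 q6 25.1 gap 29.5 F [ 1.1  0.4 -0.4]
shift cm [ 4.46  0.15 -0.02] turn rad [0.    0.001 0.003]
```

View pics/w8.png

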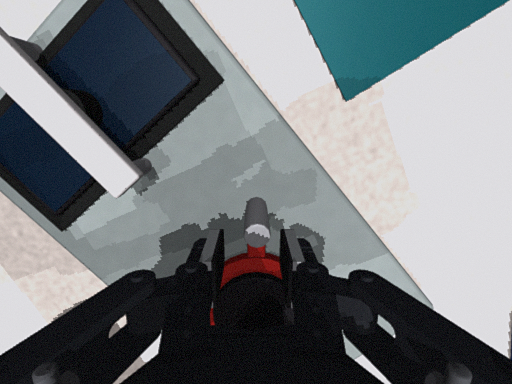

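The post top is at (258,232), between finger edges at columns 222 and 284, about 2 mm right of the middle. I'll shift and go down.

```bash
python3 -m jog '[[0.3,[0.5,0.25,0],[0,0,0]],[0.3,[2,0.25,0],[0,0,0]],[0.3,[3.5,0.25,0],[0,0,0]],[0.3,[4.4,0.25,0],[0,0,0]],[0.3,[4.4,0.25,0],[0,0,0]],[0.3,[4.4,0.25,0],[0,0,0]]]'
python3 - <<'E'
from meas import *
np.set_printoptions(precision=2,suppress=True)
goto([608.9,93.5,55],-23.5)
p=ctrl.capture("wrist"); cv2.imwrite("pics/w9.png",p["color"])
E
```

```text
t: 10.2
position: [611.5, 92.6, 58.3]
eef_rot: [118.0, 89.9, 4.5]
force: [0.7, 0.4, 0.7]
finger_gap: 29.8
from [611.5  92.6  58.3] jaw heading -23.44 t 10.2 q6 25.0 gap 29.8 F [0.7 0.4 0.7]
shift cm [ 0.33 -0.27  0.03] turn rad [ 0. -0. -0.]
```

View pics/w9.png

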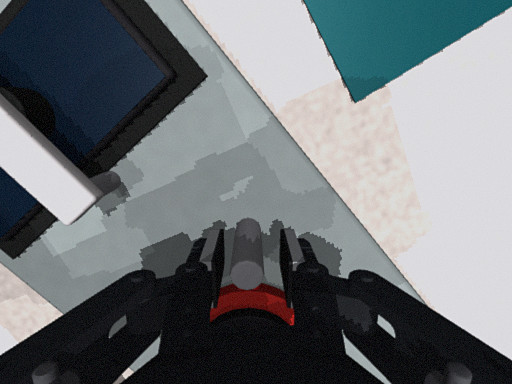

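The post is caged between the fingers. I'll recompute the arc from the exact current pose.

```bash
cat > arc.py <<'E'
from meas import *
import sys
np.set_printoptions(precision=2,suppress=True)
A=np.array([576.2,18.3])
def arc(ds):
    p,R,s=cur(); h0=hd(p[:2]-A); print("heading",round(h0,1),"r",np.hypot(*(p[:2]-A)).round(1),"F",s["force"].round(1),"t",s["t"])
    for d in ds:
        h=h0-d; P=np.array([A[0]+82*np.cos(np.radians(h)),A[1]+82*np.sin(np.radians(h)),57])
        print(d,"shift",R.inv().apply(P-p)/10,"turn",(R.inv()*down(h-90)).as_rotvec()[0].round(3))
E
python3 - <<'E'
from arc import *
arc(range(5,80,5))
E
```

```text
heading 64.5 r 82.4 F [ 0.  -0.1  0.1] t 10.25
5 shift [0.15 0.71 0.09] turn 0.123
10 shift [0.16 1.42 0.21] turn 0.21
15 shift [0.16 2.11 0.39] turn 0.297
20 shift [0.16 2.78 0.63] turn 0.384
25 shift [0.16 3.43 0.93] turn 0.472
30 shift [0.16 4.06 1.28] turn 0.559
35 shift [0.16 4.65 1.68] turn 0.646
40 shift [0.16 5.2  2.14] turn 0.733
45 shift [0.16 5.71 2.64] turn 0.821
50 shift [0.16 6.17 3.19] turn 0.908
55 shift [0.16 6.59 3.77] turn 0.995
60 shift [0.16 6.95 4.38] turn 1.082
65 shift [0.16 7.26 5.03] turn 1.17
70 shift [0.16 7.51 5.7 ] turn 1.257
75 shift [0.16 7.7  6.39] turn 1.344
```

```bash
python3 -m jog '[[0.3,[0.1,0.71,0.09],[0.12,0,0]],[0.3,[0.1,1.42,0.21],[0.21,0,0]],[0.3,[0.1,2.11,0.39],[0.3,0,0]],[0.3,[0.1,2.78,0.63],[0.38,0,0]],[0.3,[0.1,3.43,0.93],[0.47,0,0]],[0.3,[0.1,4.06,1.28],[0.56,0,0]],[0.3,[0.1,4.65,1.68],[0.65,0,0]],[0.3,[0.1,5.2,2.14],[0.73,0,0]],[0.3,[0.1,5.2,2.14],[0.73,0,0]]]'
python3 - <<'E'
from arc import *
arc(range(4,48,4))
p=ctrl.capture("wrist"); cv2.imwrite("pics/w10.png",p["color"])
E
```

```text
t: 11.15
position: [650.9, 51.9, 57.3]
eef_rot: [157.3, 89.9, 1.9]
force: [-0.7, -0.6, 0.1]
finger_gap: 29.8
heading 24.2 r 81.9 F [-0.7 -0.6  0.1] t 11.15
4 shift [0.03 0.57 0.02] turn 0.078
8 shift [0.03 1.14 0.08] turn 0.148
12 shift [0.04 1.7  0.19] turn 0.217
16 shift [0.04 2.26 0.33] turn 0.287
20 shift [0.04 2.8  0.51] turn 0.357
24 shift [0.04 3.33 0.73] turn 0.427
28 shift [0.04 3.84 0.98] turn 0.497
32 shift [0.04 4.34 1.27] turn 0.566
36 shift [0.03 4.81 1.6 ] turn 0.636
40 shift [0.03 5.26 1.95] turn 0.706
44 shift [0.03 5.68 2.34] turn 0.776
```

View pics/w10.png

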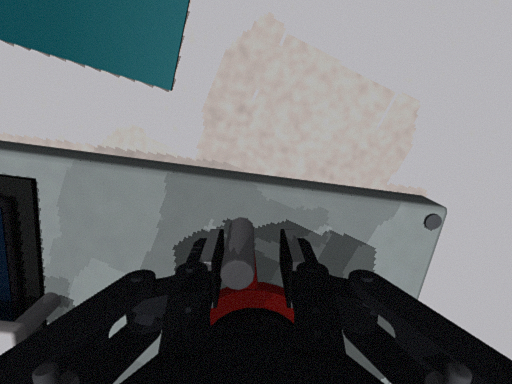

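The post now rides on the left finger at about (237,270), at a heading of about 29°. I'll keep going and watch the force.

```bash
python3 -m jog '[[0.3,[0,0.57,0.02],[0.08,0,0]],[0.3,[0,1.14,0.08],[0.15,0,0]],[0.3,[0,1.7,0.19],[0.22,0,0]],[0.3,[0,1.7,0.19],[0.22,0,0]]]'
python3 - <<'E'
from arc import *
arc(range(2,24,2))
E
```

```text
t: 11.6
position: [655.7, 36.0, 56.9]
eef_rot: [166.9, 89.9, -0.9]
force: [0.2, 0.8, 0.1]
finger_gap: 30.2
heading 12.5 r 81.4 F [0.2 0.8 0.1] t 11.6
2 shift [-0.01  0.29 -0.06] turn 0.029
4 shift [-0.01  0.57 -0.04] turn 0.064
6 shift [-0.01  0.86 -0.02] turn 0.099
8 shift [-0.01  1.14  0.01] turn 0.134
10 shift [-0.01  1.42  0.06] turn 0.169
12 shift [-0.01  1.71  0.11] turn 0.204
14 shift [-0.01  1.98  0.17] turn 0.239
16 shift [-0.01  2.26  0.24] turn 0.273
18 shift [-0.01  2.54  0.33] turn 0.308
20 shift [-0.01  2.81  0.42] turn 0.343
22 shift [-0.01  3.07  0.52] turn 0.378
```

```bash
python3 -m jog '[[0.3,[0,0.28,-0.05],[0.03,0,0]],[0.3,[0,0.57,-0.04],[0.064,0,0]],[0.3,[0,0.57,-0.04],[0.064,0,0]]]'; python3 -m jog '[[0.3,[0,0.28,0.02],[0.035,0,0]],[0.3,[0,0.57,0.05],[0.07,0,0]],[0.3,[0,0.57,0.05],[0.07,0,0]]]'
python3 - <<'E'
from arc import *
arc(range(2,20,2))
E
```

```text
t: 11.9
position: [657.0, 30.4, 56.5]
eef_rot: [155.0, 90.0, -16.6]
force: [0.4, -0.3, 0.3]
finger_gap: 29.8
t: 12.2
position: [657.5, 24.7, 56.4]
eef_rot: [170.2, 90.0, -5.4]
force: [0.8, 0.4, -0.2]
finger_gap: 30.0
heading 4.5 r 81.6 F [ 0.8  0.4 -0.2] t 12.2
2 shift [-0.06  0.29 -0.04] turn 0.034
4 shift [-0.06  0.57 -0.02] turn 0.069
6 shift [-0.06  0.86  0.  ] turn 0.104
8 shift [-0.06  1.14  0.04] turn 0.139
10 shift [-0.06  1.42  0.08] turn 0.174
12 shift [-0.06  1.7   0.14] turn 0.209
14 shift [-0.06  1.98  0.2 ] turn 0.244
16 shift [-0.06  2.26  0.27] turn 0.278
18 shift [-0.06  2.53  0.36] turn 0.313
```

```bash
python3 -m jog '[[0.3,[0,0.29,-0.04],[0.034,0,0]],[0.3,[0,0.57,-0.02],[0.07,0,0]],[0.3,[0,0.57,-0.02],[0.07,0,0]]]'; python3 -m jog '[[0.3,[0,0.28,0.02],[0.035,0,0]],[0.3,[0,0.57,0.05],[0.07,0,0]],[0.3,[0,0.57,0.05],[0.07,0,0]]]'
python3 - <<'E'
from arc import *
arc(range(2,16,2))
p=ctrl.capture("wrist"); cv2.imwrite("pics/w11.png",p["color"])
E
```

```text
t: 12.5
position: [657.9, 18.9, 56.3]
eef_rot: [69.9, 90.0, -109.7]
force: [0.4, 0.4, -0.3]
finger_gap: 29.9
t: 12.8
position: [657.6, 13.3, 56.3]
eef_rot: [168.2, 90.0, -15.4]
force: [0.3, 0.3, 0.0]
finger_gap: 29.8
heading -3.5 r 81.6 F [0.3 0.3 0. ] t 12.8
2 shift [-0.07  0.29 -0.04] turn 0.034
4 shift [-0.07  0.57 -0.02] turn 0.069
6 shift [-0.07  0.86  0.  ] turn 0.104
8 shift [-0.07  1.14  0.04] turn 0.139
10 shift [-0.07  1.42  0.08] turn 0.174
12 shift [-0.07  1.7   0.13] turn 0.209
14 shift [-0.07  1.98  0.2 ] turn 0.244
```

View pics/w11.png

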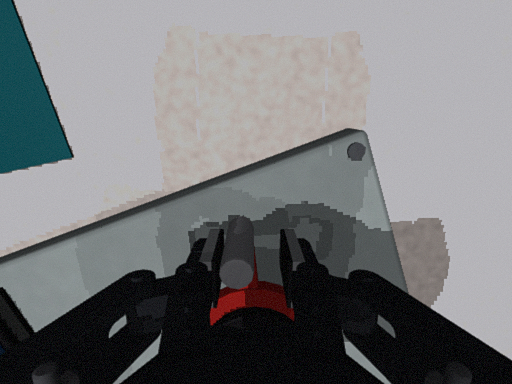

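```bash
python3 -m jog '[[0.3,[0,0.29,-0.04],[0.034,0,0]],[0.3,[0,0.43,-0.03],[0.05,0,0]],[0.3,[0,0.43,-0.03],[0.05,0,0]]]'; python3 -m jog '[[0.3,[0,0.2,0.02],[0.025,0,0]],[0.3,[0,0.28,0.02],[0.035,0,0]],[0.3,[0,0.28,0.02],[0.035,0,0]]]';python3 -m jog '[[0.3,[0,0.2,0.02],[0.025,0,0]],[0.3,[0,0.28,0.02],[0.035,0,0]],[0.3,[0,0.28,0.02],[0.035,0,0]]]'
python3 - <<'E'
from arc import *
arc(range(2,16,2))
E
```

```text
t: 13.15
position: [657.3, 9.0, 56.2]
eef_rot: [7.0, 90.0, -179.4]
force: [-0.1, 0.1, -0.6]
finger_gap: 29.9
t: 13.45
position: [657.0, 6.9, 56.2]
eef_rot: [-82.2, 90.0, 89.4]
force: [-0.4, 4.1, -1.7]
finger_gap: 30.1
t: 13.75
position: [656.4, 6.7, 56.2]
eef_rot: [-84.0, 89.8, 85.6]
force: [1.4, 13.4, -0.7]
finger_gap: 29.8
heading -8.2 r 81.1 F [ 1.4 13.4 -0.7] t 13.75
2 shift [-0.08  0.28 -0.1 ] turn -0.003
4 shift [-0.08  0.57 -0.09] turn 0.032
6 shift [-0.08  0.85 -0.08] turn 0.067
8 shift [-0.09  1.14 -0.06] turn 0.101
10 shift [-0.09  1.42 -0.02] turn 0.136
12 shift [-0.09  1.71  0.02] turn 0.171
14 shift [-0.09  1.99  0.08] turn 0.206
```

The end stop is reached: the force rose to 13.4 N with no more motion, after about 69° of travel (1.2 rad is 68.8°). I'll back off to centre the cage, then lift.

```bash
python3 -m jog '[[0.3,[0,-0.5,0],[0,0,0]],[0.3,[0,-1.0,0],[0,0,0]],[0.3,[0,-1.0,0],[0,0,0]]]'
python3 - <<'E'
from arc import *
p=ctrl.capture("wrist"); cv2.imwrite("pics/w12.png",p["color"])
E
```

```text
t: 14.05
position: [658.4, 13.7, 56.4]
eef_rot: [135.4, 90.0, -55.0]
force: [0.6, -0.3, -0.7]
finger_gap: 29.7
```

View pics/w12.png

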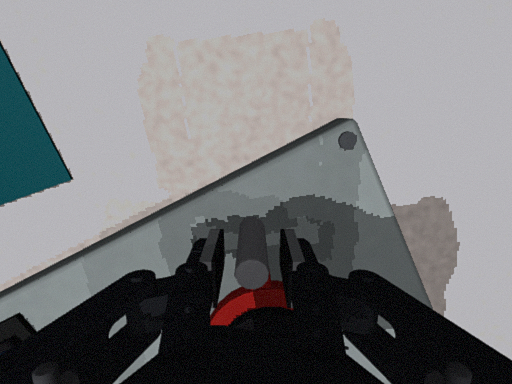

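The post at (252,270) is centred between the fingers and clear of both. I'll lift straight up and then look.

```bash
python3 -m jog '[[0.3,[-3,0,0],[0,0,0]],[0.3,[-7,0,0],[0,0,0]],[0.3,[-11,0,0],[0,0,0]],[0.3,[-15,0,0],[0,0,0]],[0.3,[-15,0,0],[0,0,0]],[0.3,[-15,0,0],[0,0,0]]]'
python3 - <<'E'
from arc import *
p,R,s=cur(); goto([512,-8,208],-67.2); print(s["q"].round(1))
E
```

```text
t: 14.7
position: [658.5, 13.0, 207.4]
eef_rot: [177.9, 89.9, -12.5]
force: [0.1, 0.2, -0.6]
finger_gap: 29.7
from [658.5  13.  207.4] jaw heading -100.47 t 14.7 q6 94.9 gap 29.7 F [ 0.1  0.2 -0.6]
shift cm [-0.09  4.72 14.02] turn rad [-0.58 -0.   -0.  ]
[-5.5 34.9 66.  -0.  79.  94.9]
```

```bash
python3 -m jog '[[0.3,[0,1.2,3.5],[-0.12,0,0]],[0.3,[0,2.4,7],[-0.24,0,0]],[0.3,[0,3.6,10.5],[-0.36,0,0]],[0.3,[0,4.7,14],[-0.48,0,0]],[0.3,[0,4.7,14],[-0.58,0,0]],[0.3,[0,4.7,14],[-0.58,0,0]],[0.3,[0,4.7,14],[-0.58,0,0]]]'
python3 - <<'E'
from meas import *
p=ctrl.capture("wrist"); c=p["color"][20:200,150:370]; cv2.imwrite("pics/w13c.png",cv2.convertScaleAbs(cv2.resize(c,None,fx=3.5,fy=3.3,interpolation=cv2.INTER_CUBIC),alpha=1.5))
c=report(p)
T=tabfit(p,c); u=np.linalg.svd(T-T.mean(0))[2][0]; print("tab long axis",round(hd(u),1),round(hd(-u),1))
s=ctrl.capture("scene"); cv2.imwrite("pics/s13.png",s["color"]); print(ctrl.read_state()["t"])
for t in("mug","jar","fan_pointer"): print(t,best(s,t))
E
```

```text
t: 15.4
position: [512.0, -7.5, 205.5]
eef_rot: [-32.0, 89.9, 170.6]
force: [0.7, -0.4, -0.6]
finger_gap: 29.9
ring c [576.6  16.7] r 43.2 n 2669
arm heading -1.8 383
tab [521.1  -5.9] dist 60.0 heading -157.9 199
pointer centre [565.4  12.6] r 12.0 heading by centre -159.7 by line -157.0 101
tab long axis -156.9 23.1
15.5
mug (None, 0)
jar ([152.6, 313.1], 0.86)
fan_pointer ([93.8, 242.3], 0.63)
```

View pics/w13c.png

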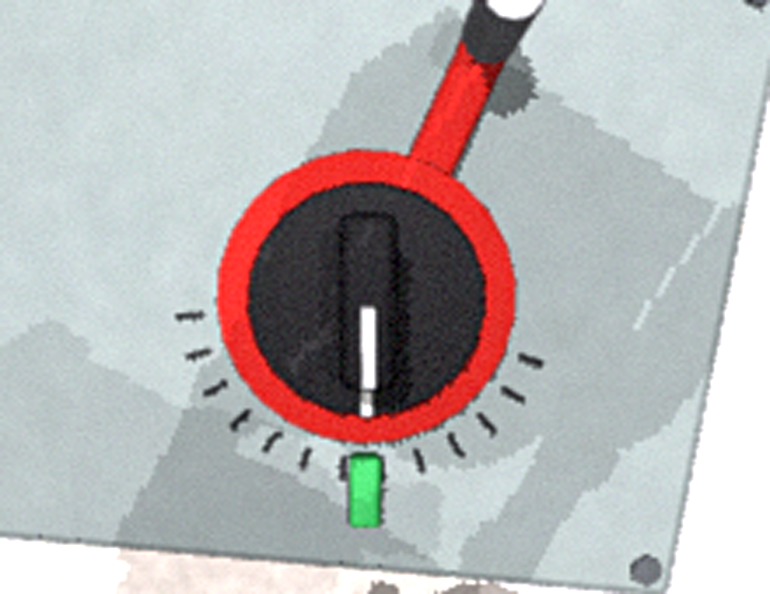

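View pics/s13.png

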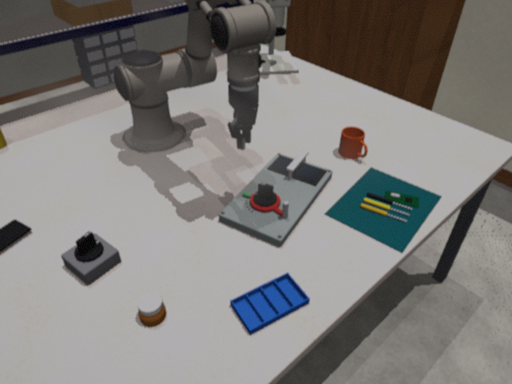

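From above, the pointer is still on the tab (columns 367 and 365) and the lever has swung from 66.6° to -1.8°, which is 68.4°. In the scene picture the mug, the jar and the fan knob are where they were, and the arm stands clear.

Run:
```python
from workcell import ctrl
print(ctrl.sign_off())
```

```text
the job is handed in; nothing more can be done
None
```

The stop knob now points at the green tab and the red lever is at its end stop. I handed the job in at about 15.5 s with the gripper clear and touching nothing.

- **Knob:** I gripped the bar and turned it about 47° clockwise, then let go and checked it from above before locking. After locking, the pointer reads -157.0° by its line and the tab -157.9° by its centre (-156.9° by its long edge), so they agree to about 1°. A cruder reading from the pointer's centre gave -159.7°, because a 1 mm calibration error shifts that figure by several degrees. The picture agrees with the line fit.
- **Lock ring:** I pushed the post clockwise until the force rose to 13.4 N with no more motion. The lever went from 66.6° to -1.8°, or 68.4°, against the 68.8° (1.2 rad) of the stop. I then backed off and lifted clear.
- **A slip:** the first row of the release call carried a stray extra turn while the fingers were opening. The check afterwards showed the knob had not moved noticeably.
- **Mug, jar and fan knob:** in the last scene picture all three look unmoved. The network did not find the mug in that picture, so I judged it by eye.

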